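# Find the full block case by tipping it, and drag it home against the stop

### The job

One of the three alike steel cases is full of blocks and the other two are almost empty: lift them slightly one after another by the handle, only the handle end, until you feel which is heavy. Then drag the heavy one by its handle, handle first, its far end sliding along and never carried clear, up onto the metal plate until its end sits squarely against the stop bar, without ramming the bar; let it down flat and let go. Leave the two light cases and the things around where they stand.

Things in the scene. Friction and masses are not known exactly. Their poses are not given: they have to be found in the camera images.
- case_1_handle (a point): Centre of case 1's handle bar: a steel bar 8 mm thick along the case's y, at the outer end of a loop that stands out of one end of the case. 36 mm from bar centre to the end face, 32 mm free between the loop's arms; the bar's centre is 55 mm above the case's underside. Axes = case axes: x along the case, out of the handle end; z up.
- case_2_handle (a point): Centre of case 2's handle bar: a steel bar 8 mm thick along the case's y, at the outer end of a loop that stands out of one end of the case. 36 mm from bar centre to the end face, 32 mm free between the loop's arms; the bar's centre is 55 mm above the case's underside. Axes = case axes: x along the case, out of the handle end; z up.
- case_3_handle (a point): Centre of case 3's handle bar: a steel bar 8 mm thick along the case's y, at the outer end of a loop that stands out of one end of the case. 36 mm from bar centre to the end face, 32 mm free between the loop's arms; the bar's centre is 55 mm above the case's underside. Axes = case axes: x along the case, out of the handle end; z up.
- case_1: Closed grey steel case, 84 long (x) x 36 wide (y) x 50 mm high, lid fixed shut. Origin: below the handle bar, level with the underside; the handle end's face is at x = -36, the other end at x = -120 mm. The three look alike. One, drawn anew each time, is full: 0.80 to 0.96 kg. The other two are nearly empty: 0.21 to 0.23 kg. The load sits in the middle (x = -78 mm).
- case_2: Second case, same as case 1. Raising only the handle end takes 0.35 of the weight: 2.7 to 3.3 N if full, 0.75 N if nearly empty; a horizontal force on the bar adds 0.46 of itself if the hand pulls along +x, and takes 0.46 of itself off if it pushes back. Compare the force on the tool, case held up, with that in free air, not with that after closing the grip.
- case_3: Third case, same as case 1. Tipped about its far lower edge, the bar moves back (-x) 0.46 of what it rises (it is 120 mm before and 55 mm above that edge); lifted straight up, the far end scrapes forward a little. A rise of 6 to 12 mm is plenty. Dragged, the full case resists with up to 7 N.
- ledge: Fixed metal staging plate before the cases: floor plate 150 mm wide (y), 3 mm thick, beginning with a 14 mm long ramp 100 mm before the stop; along its back a steel stop bar 150 wide, 8 thick, 30 mm high. No side guides: a case may stand anywhere along the stop. Origin: bench level, middle of the stop's face (the face towards the robot); x points into the stop, z up.
- stop_bar: The staging plate's stop bar, 8 x 150 x 30 mm; origin at the middle of its underside, 4 mm behind its face; fixed to the plate, axes as the plate's. Fixed furniture close by: a post 135 mm high just left (+y) of the plate; right of it the bench fixture, 135 mm high, with a gauge stand up to 430 mm high on it. Come in from above.
- ledge_stop (a point): Foot of the stop's face at its middle, on top of the floor plate (3 mm above the bench); axes as the plate's. A case is home when its handle end's face lies against the stop's face, so its handle bar is 36 mm beyond that face (the loop passes over the stop).
- marker: Bystander: marker pen, 13 x 138 x 14 mm, lying right of the work; origin at the middle of its underside.
- spare_block: Bystander: steel block 35 x 25 x 18 mm behind the staging plate; origin at the middle of its underside.
- check_weight: Bystander: brass weight, 32 mm across, 30 mm high, behind the staging plate; origin at the middle of its underside.

How it is judged:
By the outcome, as a careful person would: the job done as asked, in the order asked, and still so for the second after the job is handed in, with the robot touching nothing.
It also fails if it takes over 58 s, if anything falls off the work surface, if the arm or the gripper's body presses on something with over 40 N, if the wrist force passes 120 N, or if a joint passes its speed limit or range.

### The arm

A 6-joint arm with a two-finger parallel gripper is mounted at the origin on the work surface; the furniture and walls round the work are solid. World frame = base frame: x ahead of the robot, y to its left, z up, the work surface at z = 0. Lengths are in mm, angles in rad, forces in N, time in s.
With the tool pointing down it reaches from about 275 to 750 mm from the base axis. Payload 10.2 kg.
Tool frame: the origin (TCP) lies on the mounting face of the last link; the fingertips stand 173 mm ahead of it and the grasp point (between the pads) lies 155 mm ahead of it; z points along the fingers, y is the line along which they close (so a half turn about z gives the same grasp; the last joint's range is limited). The gripper opens to 85 mm and grips with 20 to 120 N. Pads are 22 mm wide; open, the fingers measure 114 mm over their backs; the gripper's body (76 mm by 85 mm) begins 54 mm behind the grasp point. The pads swing forward as they close: fully open they stand 13 mm farther back than shut.
Start: joints at [1.076, 0.313, 1.498, -0, 1.331, -0.223], TCP at [140.958, 505.73, 404.694] pointing down, gripper open.
Joint ranges: [-2.94, 2.94], [-0.97, 2.17], [0.19, 2.56], [-1.23, 4.37], [0.02, 3.11], [-2.88, 2.88]. Speed limits (rad/s): [2.39, 2.39, 3.01, 3.14, 3.14, 3.14].

### API

Orientations are given as a unit quaternion [w, x, y, z].
In Python, from plant import sense, capture, sign_off, search_frame, masks_of gives the robot as it stands.
- The arm moves only by the shell command python3 -m creep 'ROWS' [FORCE]. ROWS is JSON, a list of rows, each an object with "rotation": the turn, a rotation vector about the world's x, y, z normalised to -1 to 1, where 1 is 360 degrees, a list of three; "offset": the shift along the world's x, y, z normalised to -1 to 1, where 1 is 50 cm, a list of three; "gripper": the finger opening in mm, from 0 to 85.4. In form: [{"rotation": [rx, ry, rz], "offset": [x, y, z], "gripper": gripper}, ...]. A call has 1 to 8 rows; each row is the pose to reach, as a shift and turn from the pose commanded when the call began, turning the shorter way round; what a row does not reach only later rows make up. A row lasts 1/10 s, in which the tool goes at most 50 mm and 8.59 degrees, less where a joint would pass 70% of its speed; a pose out of reach is approached as far as the arm can. A call with a number of a shift or a turn outside -1 to 1 is refused whole. A call with a gripper value outside its range is refused whole. The fingers move at their own pace and stop on an object; FORCE is the grip in N (left out, the last holds). Time passes only in rows, so rows that repeat a pose let the fingers close. It gives the time, the measured TCP pose, the force, the opening and the grip force at its end, in the units of the state.
- sense(): the state, without advancing time (a new reading comes with each control period).
- capture(name): name is "scene" or "top"; returns a dict with "img" (480x640x3 uint8, red, green, blue), "K" (3x3 intrinsics, pixels), "k1" (the pictures are not rectified: a ray, as slopes to the right and down, at radius r is drawn at 1 + k1 r^2 times it, then the intrinsics apply), "cam_to_world" (4x4, takes a point from camera to world coordinates). Camera axes: x right, y down, z forward; pixel columns grow to the right and rows downward; lengths in mm; the calibration is good to about 2 mm. A picture is of the moment at which its call begins. There is no depth.
- sign_off(): hands the job in; it is judged then, once.
Trained networks look in a picture, given as the dict that the camera call returned (one of the last four; its "shot" number tells which), for a name from the list of things; names that differ only in an ending like _2 or _b are one class to them, and where a whole thing is asked for, a point or a joint stands for the part that bears it (a point fixed in the world has none). Each returns a list of dicts, best first, with "p" (0 to 1); they miss things now and then, are a little off and sometimes report something else, mostly with a low value. They report only what shows in the picture. A call takes as long as a camera call.
- search_frame(picture, query): "at" ([column, row] in pixels, amid what is visible of it).
- masks_of(picture, query): "mask" (480x640 bool, what is visible of it) and "at" ([column, row] in pixels, amid what is visible of it).
The state is a dict: "time_s": time; "joint_pos": joint angles; "qvel": joint speeds; "joint_torque": joint torques, N m; "position": TCP position; "ee_rot": TCP orientation; "contact_force": force on the tool from outside, world axes, zero at the start; "ft_torque": the same for the moment, N m; "opening": finger opening in mm; "grip_force": force on a finger pad.
Only numpy, scipy, OpenCV 4.12 (cv2) and the standard library are available. Lean on these libraries where they do the work, as an engineer would, in place of code of your own. Each camera call takes 0.05 s, during which the arm holds its last target. There are 200 camera calls.

## Working session

There is one attempt and no reset: what is moved stays moved. The work goes in short steps, Python scripts to look and compute and a shell command to move; the robot and the scene stay as the last step left them, time stands still between calls to the robot, and variables do not carry over. Pictures are saved under pics/ and viewed, at most 10 in all, crops included, and the job is handed in when it is done.

```bash
mkdir -p pics; ls; cat > h.py <<'E'
import numpy as np, cv2
from plant import *
def ray(c,px):
    K=np.array(c["K"]);k1=c["k1"];M=np.array(c["cam_to_world"])
    d=np.array([(px[0]-K[0,2])/K[0,0],(px[1]-K[1,2])/K[1,1]]);u=d.copy()
    for _ in range(20): u=d/(1+k1*(u@u))
    return M[:3,3],M[:3,:3]@np.array([u[0],u[1],1])
def at_z(c,px,z):
    o,d=ray(c,px); return o+d*(z-o[2])/d[2]
def proj(c,P):
    K=np.array(c["K"]);M=np.array(c["cam_to_world"]);p=M[:3,:3].T@(np.array(P,float)-M[:3,3]);u=p[:2]/p[2];u=u*(1+c["k1"]*(u@u))
    return [K[0,0]*u[0]+K[0,2],K[1,1]*u[1]+K[1,2]]
E
python3 - <<'E'
from h import *
s=sense();print(s)
for n in("scene","top"):
    c=capture(n);cv2.imwrite(f"pics/{n}0.png",c["img"][:,:,::-1]);print(n,np.round(c["cam_to_world"],3).tolist(),c["k1"])
    for q,z in(("case_1_handle",55),("case_1",50),("ledge",3),("stop_bar",30),("marker",10),("check_weight",30),("spare_block",18)):
        for r in search_frame(c,q)[:4]: print(q,np.round(r["at"],1),round(r["p"],2),np.round(at_z(c,r["at"],z)))
E
```

```text
pics
{'time_s': 0.0, 'joint_pos': array([ 1.07559194e+00,  3.13440899e-01,  1.49842671e+00, -1.10005745e-05,
        1.33100713e+00, -2.23397944e-01]), 'qvel': array([ 8.66800069e-04,  2.64789507e-04,  6.91569632e-04, -1.22006091e-03,
        7.78230191e-04,  4.46490085e-05]), 'joint_torque': array([ 9.82009055e-05, -4.12268829e+01, -2.59737629e+01, -2.02131164e-04,
        4.23485355e-03,  4.31456010e-05]), 'position': array([140.94058569, 505.68798454, 404.14349833]), 'ee_rot': array([-2.20403163e-04,  1.35483934e-01,  9.90779336e-01, -6.01987478e-04]), 'contact_force': array([ 0.4678501 , -0.33625419, -0.78906227]), 'ft_torque': array([ 0.04669408,  0.00193562, -0.02439295]), 'grip_force': 0.0, 'opening': 85.27290682139606}
scene [[0.62, -0.408, 0.671, -112.851], [-0.784, -0.304, 0.54, -476.123], [-0.016, -0.861, -0.508, 513.494], [0.0, 0.0, 0.0, 1.0]] 0.022283620964973088
case_1_handle [159.8 264.4] 0.81 [278. 178.  55.]
case_1 [196.6 268.5] 0.89 [311. 127.  50.]
case_1 [124.4 256.5] 0.83 [262. 254.  50.]
case_1 [160.3 261.4] 0.8 [289. 192.  50.]
case_1 [425.6 374.2] 0.37 [ 326. 
[... 422 characters left out ...]
746
case_1_handle [215.  313.8] 0.9 [313. 215.  55.]
case_1_handle [190.4 333.9] 0.72 [269. 266.  55.]
case_1_handle [226.7 249.1] 0.55 [451. 197.  55.]
case_1_handle [247.9 302.7] 0.36 [338. 147.  55.]
case_1 [221.  309.9] 0.95 [321. 204.  50.]
case_1 [246.1 306. ] 0.91 [331. 151.  50.]
case_1 [189.3 333.2] 0.7 [270. 269.  50.]
case_1 [431.6 298.4] 0.21 [ 357. -244.   50.]
ledge [227.4 251.4] 0.92 [452. 204.   3.]
ledge [434.6 295.5] 0.54 [ 365. -263.    3.]
stop_bar [225.6 228.1] 0.61 [501. 206.  30.]
marker [430.5 301.2] 0.52 [ 352. -252.   10.]
check_weight [280.6 180. ] 0.64 [613.  88.  30.]
check_weight [187.8 332.5] 0.38 [271. 277.  30.]
spare_block [232.6 182.2] 0.76 [608. 198.  18.]
```

```bash
python3 - <<'E'
import cv2
t=cv2.imread("pics/top0.png");s=cv2.imread("pics/scene0.png")
cv2.imwrite("pics/t1.png",cv2.resize(t[150:375,130:430],None,fx=2.66,fy=2.66,interpolation=cv2.INTER_CUBIC))
cv2.imwrite("pics/s1.png",cv2.resize(s[120:345,60:360],None,fx=2.66,fy=2.66,interpolation=cv2.INTER_CUBIC))
E
```

```text
(no output)
```

View pics/t1.png

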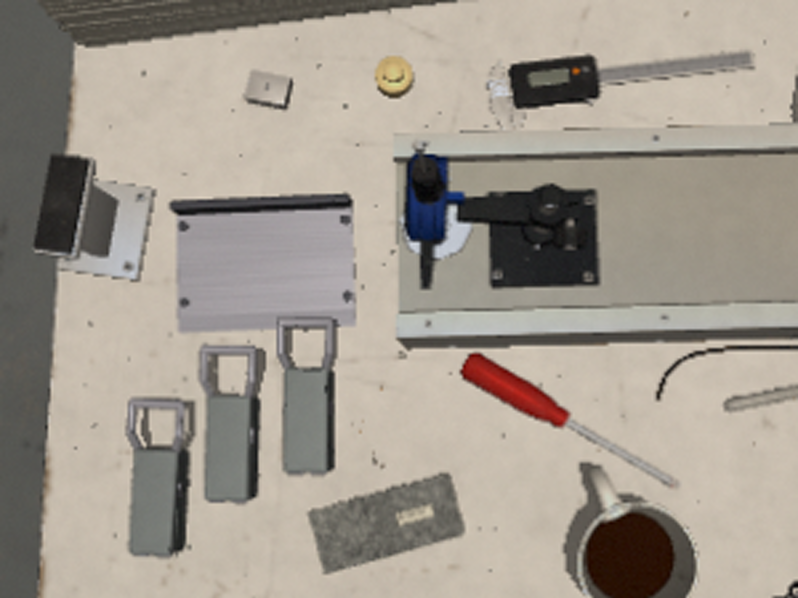

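View pics/s1.png

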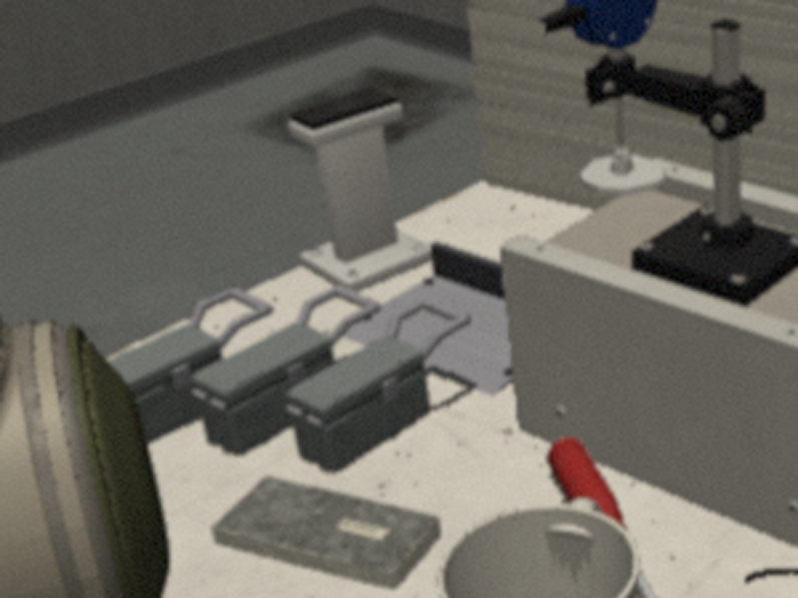

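The top view shows the three cases, left to right, with handle bars at crop (159,403), (232,350) and (307,322). They point towards the plate, whose stop is at (262,205). A post stands left of the plate and the fixture with its gauge stand right of it.

```bash
python3 - <<'E'
import cv2
t=cv2.imread("pics/top0.png")
cv2.imwrite("pics/t2.png",cv2.resize(t[215:365,170:290],None,fx=4,fy=4,interpolation=cv2.INTER_CUBIC))
E
```

```text
(no output)
```

View pics/t2.png

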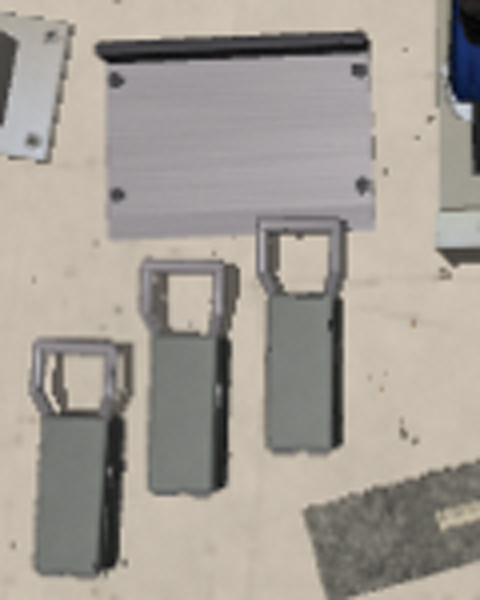

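Bars in this crop (4x, origin 170,215): left (81,345), middle (189,266), right (302,222). The stop's top front edge runs from about (104,58) to (368,48).

```bash
python3 - <<'E'
from h import *
c=capture("top")
P=lambda u,v,z: at_z(c,(170+u/4,215+v/4),z)
for n,b,f,r in(("L",(81,345),(75,414),(68,572)),("M",(189,266),(184,337),(181,491)),("R",(302,222),(298,295),(298,449))):
    B=P(*b,55);F=P(*f,50);R=P(*r,50);d=B-R
    print(n,B.round(1),F.round(1),R.round(1),"len",np.hypot(*d[:2]).round(1),"yaw",np.degrees(np.arctan2(d[1],d[0])).round(1),np.degrees(np.arctan2((F-R)[1],(F-R)[0])).round(1))
for p,z in(((104,58),30),((368,48),30),((110,238),0),((375,229),0),((108,58),3),((371,52),3),((440,260),135),((440,225),135)): print(p,z,P(*p,z).round(1))
m=masks_of(c,"stop_bar")
if m: print(m[0]["p"],cv2.minAreaRect(np.argwhere(m[0]["mask"])[:,::-1].astype(np.float32)))
s=sense();R=__import__("scipy.spatial.transform",fromlist=["Rotation"]).Rotation
print(s["position"],R.from_quat(s["ee_rot"],scalar_first=True).as_matrix().round(3))
E
```

```text
L [337.6 269.5  55. ] [301.1 272.1  50. ] [218.2 271.7  50. ] len 119.5 yaw -1.0 0.2
M [381.2 213.8  55. ] [343.7 215.6  50. ] [262.6 213.5  50. ] len 118.7 yaw 0.2 1.5
R [406.4 154.5  55. ] [367.7 155.7  50. ] [286.5 152.4  50. ] len 119.9 yaw 1.0 2.3
(104, 58) 30 [496.1 271.6  30. ]
(368, 48) 30 [505.4 125.5  30. ]
(110, 238) 0 [398.8 269.4   0. ]
(375, 229) 0 [408.  120.6   0. ]
(108, 58) 3 [500.5 275.6   3. ]
(371, 52) 3 [507.7 126.5   3. ]
(440, 260) 135 [383.1  75.4 135. ]
(440, 225) 135 [400.3  76.  135. ]
0.89 ((227.0247802734375, 226.68092346191406), (5.178395748138428, 66.10176849365234), 87.91743469238281)
[140.95118928 505.72840829 404.65753111] [[-0.963  0.268 -0.   ]
 [ 0.268  0.963 -0.   ]
 [ 0.    -0.    -1.   ]]
```

```bash
python3 -m creep '[{"rotation":[0,0,-0.207],"offset":[0.39,-0.47,-0.2],"gripper":30},{"rotation":[0,0,-0.207],"offset":[0.39,-0.47,-0.2],"gripper":30},{"rotation":[0,0,-0.207],"offset":[0.39,-0.47,-0.2],"gripper":30},{"rotation":[0,0,-0.207],"offset":[0.39,-0.47,-0.2],"gripper":30},{"rotation":[0,0,-0.207],"offset":[0.39,-0.47,-0.2],"gripper":30},{"rotation":[0,0,-0.207],"offset":[0.39,-0.47,-0.2],"gripper":30},{"rotation":[0,0,-0.207],"offset":[0.39,-0.47,-0.2],"gripper":30},{"rotation":[0,0,-0.207],"offset":[0.39,-0.47,-0.2],"gripper":30}]' 40
python3 -m creep '[{"rotation":[0,0,-0.02],"offset":[0,0,0],"gripper":30}]' | head -c 600
```

```text
time_s: 1.7
position: [337.4, 268.8, 303.9]
ee_rot: [-0.0, 0.675, 0.738, -0.001]
contact_force: [0.2, 0.8, -0.4]
opening: 29.9
grip_force: 0.0
time_s: 1.8
position: [336.5, 270.1, 304.6]
ee_rot: [-0.0, 0.719, 0.695, -0.0]
contact_force: [0.1, 0.4, 0.5]
opening: 29.8
grip_force: 0.0
```

```bash
python3 -m creep '[{"rotation":[0,0,0.0055],"offset":[0.001,0,-0.07],"gripper":30},{"rotation":[0,0,0.0055],"offset":[0.001,0,-0.13],"gripper":30},{"rotation":[0,0,0.0055],"offset":[0.001,0,-0.13],"gripper":30}]'
python3 - <<'E'
from h import *
s=sense();p=s["position"]
a=capture("scene");t=capture("top")
A=a["img"][150:320,80:240,::-1];B=t["img"][215:365,170:290,::-1]
A=cv2.resize(A,(400,425),interpolation=3);B=cv2.resize(B,(340,425),interpolation=3)
cv2.imwrite("pics/g1.png",np.hstack([A,B]))
for c in(a,t): print(proj(c,p+[0,0,-173]),proj(c,[337.6,269.5,55]))
E
```

```text
time_s: 2.1
position: [335.7, 270.3, 237.3]
ee_rot: [-0.001, 0.704, 0.71, -0.003]
contact_force: [-1.2, 0.3, 1.5]
opening: 30.2
grip_force: 0.0
[np.float64(153.68141486471413), np.float64(229.00898479173048)] [np.float64(155.79888215040222), np.float64(233.26305645786266)]
[np.float64(188.79875864683285), np.float64(302.0595027546886)] [np.float64(190.2701633632625), np.float64(301.2720745938112)]
```

View pics/g1.png

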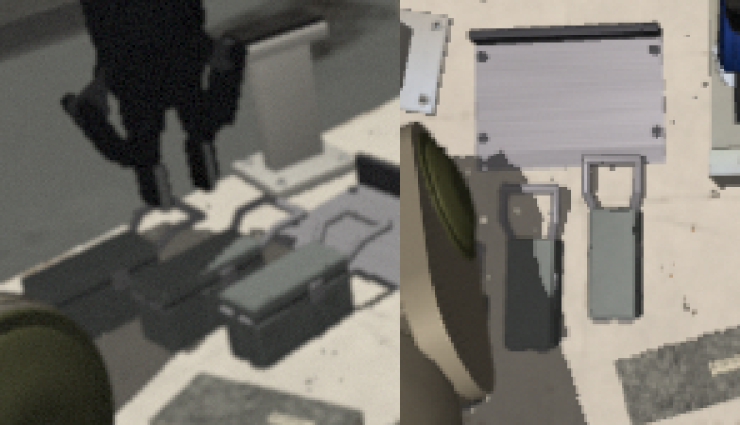

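The fingers are straddling the left case's bar, one over the loop opening and one beyond the bar, with the tips just above it. I'll cross-check the bar positions with both views.

```bash
python3 - <<'E'
from h import *
a=capture("scene")
for n,u,v,b in(("L",249,302,[337.6,269.5,55]),("M",353,299,[381.2,213.8,55]),("R",443,318,[406.4,154.5,55])):
    px=(60+u/2.66,120+v/2.66); print(n,at_z(a,px,55).round(1),b,np.round(px,1),np.round(proj(a,b),1))
F=[]
for i in range(6): capture("top");F.append(sense()["contact_force"])
print(np.mean(F,0).round(2),np.std(F,0).round(2),sense()["position"])
E
```

```text
L [334.6 271.8  55. ] [337.6, 269.5, 55] [153.6 233.5] [155.8 233.3]
M [379.3 218.7  55. ] [381.2, 213.8, 55] [192.7 232.4] [195.3 232.8]
R [398.3 150.9  55. ] [406.4, 154.5, 55] [226.5 239.5] [228.6 237.1]
[ 0.01 -0.14  0.12] [0.38 0.42 0.26] [336.5453535  270.79469453 240.32388127]
```

```bash
python3 -m creep '[{"rotation":[0,0,0],"offset":[0,0,-0.02],"gripper":30},{"rotation":[0,0,0],"offset":[0,0,-0.03],"gripper":30},{"rotation":[0,0,0],"offset":[0,0,-0.04],"gripper":30}]'
python3 -m creep '[{"rotation":[0,0,0],"offset":[0,0,-0.01],"gripper":30},{"rotation":[0,0,0],"offset":[0,0,-0.02],"gripper":30},{"rotation":[0,0,0],"offset":[0,0,-0.02],"gripper":30}]'
python3 -m creep '[{"rotation":[0,0,0],"offset":[0,0,0],"gripper":14},{"rotation":[0,0,0],"offset":[0,0,0],"gripper":10},{"rotation":[0,0,0],"offset":[0,0,0],"gripper":4},{"rotation":[0,0,0],"offset":[0,0,0],"gripper":4}]' 30
```

```text
time_s: 2.85
position: [336.4, 270.7, 219.0]
ee_rot: [-0.0, 0.704, 0.71, -0.0]
contact_force: [0.3, 0.2, 0.0]
opening: 30.0
grip_force: 0.0
time_s: 3.15
position: [336.3, 270.7, 209.0]
ee_rot: [-0.0, 0.704, 0.71, -0.001]
contact_force: [-0.6, -0.9, -0.4]
opening: 30.0
grip_force: 0.0
time_s: 3.55
position: [336.5, 270.8, 209.9]
ee_rot: [0.0, 0.704, 0.71, 0.0]
contact_force: [-0.7, 0.1, 1.3]
opening: 6.8
grip_force: 29.3
```

```bash
python3 -m creep '[{"rotation":[0,-0.0035,0],"offset":[-0.0093,0,0.0055],"gripper":4},{"rotation":[0,-0.007,0],"offset":[-0.0187,0,0.011],"gripper":4},{"rotation":[0,-0.0106,0],"offset":[-0.028,0,0.0166],"gripper":4},{"rotation":[0,-0.0106,0],"offset":[-0.028,0,0.0166],"gripper":4},{"rotation":[0,-0.0106,0],"offset":[-0.028,0,0.0166],"gripper":4}]' 25
python3 - <<'E'
from h import *
F=[]
for i in range(8): capture("top");F.append(np.r_[sense()["contact_force"],sense()["ft_torque"]])
print(np.mean(F,0).round(2),np.std(F,0).round(2),sense()["position"],sense()["opening"])
E
```

```text
time_s: 4.05
position: [322.2, 270.7, 218.0]
ee_rot: [0.024, 0.704, 0.71, 0.023]
contact_force: [-0.4, -0.3, -0.9]
opening: 6.9
grip_force: 29.1
[-0.59  0.39 -1.24  0.05  0.12 -0.03] [0.42 0.29 0.5  0.04 0.02 0.03] [322.51062857 270.70219528 217.91194269] 6.957650327262032
```

Left case: about 1 N held up, so it's light. I'll set it back down and go to the middle one.

```bash
python3 -m creep '[{"rotation":[0,0.0035,0],"offset":[0.0093,0,-0.0055],"gripper":4},{"rotation":[0,0.007,0],"offset":[0.0187,0,-0.011],"gripper":4},{"rotation":[0,0.0106,0],"offset":[0.028,0,-0.0166],"gripper":4},{"rotation":[0,0.0106,0],"offset":[0.028,0,-0.0166],"gripper":4},{"rotation":[0,0.0106,0],"offset":[0.028,0,-0.0166],"gripper":30},{"rotation":[0,0.0106,0],"offset":[0.028,0,-0.0166],"gripper":30},{"rotation":[0,0.0106,0],"offset":[0.028,0,-0.0166],"gripper":30}]'
python3 -m creep '[{"rotation":[0,0,0],"offset":[0,0,0.03],"gripper":30},{"rotation":[0,0,0],"offset":[0,0,0.08],"gripper":30},{"rotation":[0,0,0],"offset":[0,0,0.10],"gripper":30},{"rotation":[0,0.0,0],"offset":[0.085,-0.108,0.10],"gripper":30},{"rotation":[0,0.0,0],"offset":[0.085,-0.108,0.10],"gripper":30},{"rotation":[0,0.0,0],"offset":[0.085,-0.108,0.06],"gripper":30},{"rotation":[0,0.0,0],"offset":[0.085,-0.108,0.06],"gripper":30}]'
python3 - <<'E'
from h import *
s=sense();print(s["position"])
F=[]
for i in range(4): a=capture("scene");t=capture("top");F.append(sense()["contact_force"])
print(np.mean(F,0).round(2))
A=cv2.resize(a["img"][150:320,80:240,::-1],(400,425),interpolation=3);B=cv2.resize(t["img"][215:365,170:290,::-1],(340,425),interpolation=3)
cv2.imwrite("pics/g2.png",np.hstack([A,B]))
E
```

```text
time_s: 5.15
position: [336.2, 270.7, 209.7]
ee_rot: [-0.0, 0.704, 0.71, -0.0]
contact_force: [-0.3, 0.3, -0.4]
opening: 30.1
grip_force: 0.0
time_s: 5.85
position: [378.5, 216.2, 238.0]
ee_rot: [-0.001, 0.705, 0.709, -0.002]
contact_force: [-0.3, 0.8, 0.3]
opening: 29.9
grip_force: 0.0
[378.51567932 216.1762371  238.0083952 ]
[-0.2  -0.22  0.06]
```

View pics/g2.png

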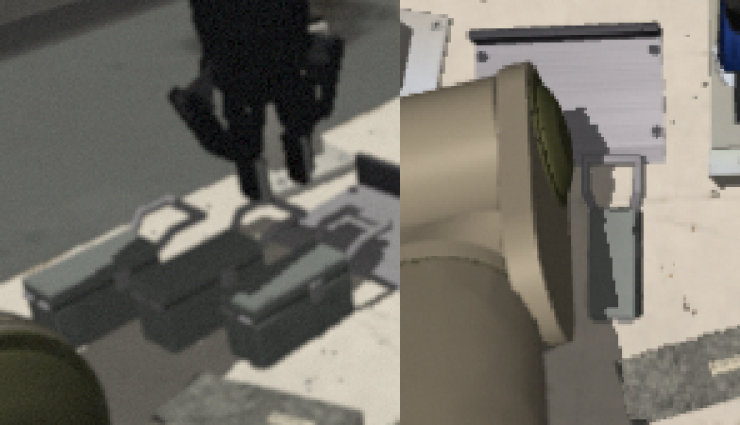

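The left case stands back in place. The fingers are over the middle bar at about crop (270,205), one over the loop opening and one beyond the bar, so I'll go down.

```bash
python3 -m creep '[{"rotation":[0,0,0],"offset":[0.002,0,-0.02],"gripper":30},{"rotation":[0,0,0],"offset":[0.002,0,-0.035],"gripper":30},{"rotation":[0,0,0],"offset":[0.002,0,-0.05],"gripper":30},{"rotation":[0,0,0],"offset":[0.002,0,-0.06],"gripper":30},{"rotation":[0,0,0],"offset":[0.002,0,-0.06],"gripper":30}]'
python3 -m creep '[{"rotation":[0,0,0],"offset":[0,0,0],"gripper":14},{"rotation":[0,0,0],"offset":[0,0,0],"gripper":10},{"rotation":[0,0,0],"offset":[0,0,0],"gripper":4},{"rotation":[0,0,0],"offset":[0,0,0],"gripper":4}]' 25
python3 -m creep '[{"rotation":[0,-0.0035,0],"offset":[-0.0093,0,0.0055],"gripper":4},{"rotation":[0,-0.007,0],"offset":[-0.0187,0,0.011],"gripper":4},{"rotation":[0,-0.0106,0],"offset":[-0.028,0,0.0166],"gripper":4},{"rotation":[0,-0.0106,0],"offset":[-0.028,0,0.0166],"gripper":4},{"rotation":[0,-0.0106,0],"offset":[-0.028,0,0.0166],"gripper":4}]' 25
python3 - <<'E'
from h import *
F=[]
for i in range(8): capture("top");F.append(np.r_[sense()["contact_force"],sense()["ft_torque"]])
print(np.mean(F,0).round(2),np.std(F,0).round(2),sense()["position"],sense()["opening"])
E
```

```text
time_s: 6.75
position: [379.8, 216.7, 208.9]
ee_rot: [-0.0, 0.704, 0.71, -0.001]
contact_force: [0.2, 0.9, -0.3]
opening: 29.6
grip_force: 0.0
time_s: 7.15
position: [380.1, 216.7, 209.9]
ee_rot: [0.0, 0.704, 0.71, 0.0]
contact_force: [1.0, -0.7, 0.0]
opening: 6.9
grip_force: 24.4
time_s: 7.65
position: [365.7, 216.8, 218.1]
ee_rot: [0.024, 0.704, 0.71, 0.023]
contact_force: [-0.3, -0.1, -0.9]
opening: 7.0
grip_force: 24.4
[-0.47 -0.   -1.18 -0.05  0.13  0.02] [0.3  0.34 0.49 0.02 0.03 0.02] [366.00255156 216.72842992 217.91502361] 6.811795205630998
```

Middle case is also about 1.2 N, so light. I'll set it down and check the right one.

```bash
python3 -m creep '[{"rotation":[0,0.0035,0],"offset":[0.0093,0,-0.0055],"gripper":4},{"rotation":[0,0.007,0],"offset":[0.0187,0,-0.011],"gripper":4},{"rotation":[0,0.0106,0],"offset":[0.028,0,-0.0166],"gripper":4},{"rotation":[0,0.0106,0],"offset":[0.028,0,-0.0166],"gripper":4},{"rotation":[0,0.0106,0],"offset":[0.028,0,-0.0166],"gripper":30},{"rotation":[0,0.0106,0],"offset":[0.028,0,-0.0166],"gripper":30},{"rotation":[0,0.0106,0],"offset":[0.028,0,-0.0166],"gripper":30}]'
python3 -m creep '[{"rotation":[0,0,0],"offset":[0,0,0.03],"gripper":30},{"rotation":[0,0,0],"offset":[0,0,0.08],"gripper":30},{"rotation":[0,0,0],"offset":[0,0,0.10],"gripper":30},{"rotation":[0,0.0,0.003],"offset":[0.048,-0.126,0.10],"gripper":30},{"rotation":[0,0.0,0.003],"offset":[0.048,-0.126,0.10],"gripper":30},{"rotation":[0,0.0,0.003],"offset":[0.048,-0.126,0.06],"gripper":30},{"rotation":[0,0.0,0.003],"offset":[0.048,-0.126,0.06],"gripper":30}]'
python3 - <<'E'
from h import *
s=sense();print(s["position"])
F=[]
for i in range(4): a=capture("scene");t=capture("top");F.append(sense()["contact_force"])
print(np.mean(F,0).round(2))
cv2.imwrite("pics/full3.png",t["img"][:,:,::-1])
A=cv2.resize(a["img"][60:320,80:340,::-1],(600,600),interpolation=3)
cv2.imwrite("pics/g3.png",A)
# post / gauge extents from first top picture
o=lambda u,v,z: at_z(t,(130+u/2.66,150+v/2.66),z).round()
print("post",o(95,160,135),o(80,255,135),"gauge",[(z,o(405,200,z)) for z in(150,250,400)])
E
```

```text
time_s: 8.75
position: [379.7, 216.8, 209.7]
ee_rot: [-0.0, 0.704, 0.71, -0.0]
contact_force: [0.2, -0.2, 0.0]
opening: 30.4
grip_force: 0.0
time_s: 9.45
position: [403.4, 153.3, 238.0]
ee_rot: [-0.001, 0.698, 0.716, -0.001]
contact_force: [-0.8, -0.1, -0.5]
opening: 30.1
grip_force: 0.0
[403.40334926 153.25329221 238.03760406]
[ 0.15  0.17 -0.13]
post [517. 311. 135.] [444. 318. 135.] gauge [(150, array([490.,  74., 150.])), (250, array([472.,  68., 250.])), (400, array([446.,  59., 400.]))]
```

View pics/g3.png

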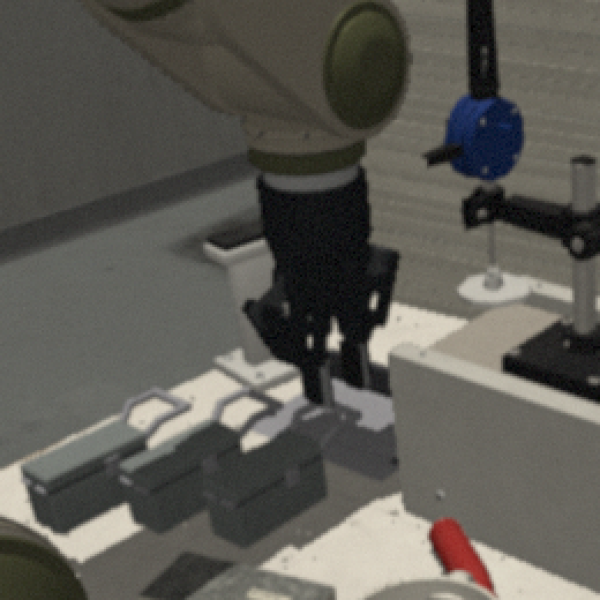

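The left and middle cases stand in place, and the fingers are just above the right case's bar, about (340,405) in the crop. Going down.

```bash
python3 -m creep '[{"rotation":[0,0,0],"offset":[0.001,0,-0.02],"gripper":30},{"rotation":[0,0,0],"offset":[0.001,0,-0.035],"gripper":30},{"rotation":[0,0,0],"offset":[0.001,0,-0.05],"gripper":30},{"rotation":[0,0,0],"offset":[0.001,0,-0.06],"gripper":30},{"rotation":[0,0,0],"offset":[0.001,0,-0.06],"gripper":30}]'
python3 -m creep '[{"rotation":[0,0,0],"offset":[0,0,0],"gripper":14},{"rotation":[0,0,0],"offset":[0,0,0],"gripper":10},{"rotation":[0,0,0],"offset":[0,0,0],"gripper":4},{"rotation":[0,0,0],"offset":[0,0,0],"gripper":4}]' 25
python3 -m creep '[{"rotation":[0,-0.0035,0],"offset":[-0.0093,0,0.0055],"gripper":4},{"rotation":[0,-0.007,0],"offset":[-0.0187,0,0.011],"gripper":4},{"rotation":[0,-0.0106,0],"offset":[-0.028,0,0.0166],"gripper":4},{"rotation":[0,-0.0106,0],"offset":[-0.028,0,0.0166],"gripper":4},{"rotation":[0,-0.0106,0],"offset":[-0.028,0,0.0166],"gripper":4}]' 30
python3 - <<'E'
from h import *
F=[]
for i in range(8): capture("top");F.append(np.r_[sense()["contact_force"],sense()["ft_torque"]])
print(np.mean(F,0).round(2),np.std(F,0).round(2),sense()["position"],sense()["opening"])
E
```

```text
time_s: 10.35
position: [404.3, 153.7, 208.9]
ee_rot: [-0.001, 0.698, 0.716, -0.001]
contact_force: [-0.1, -0.1, 1.0]
opening: 30.0
grip_force: 0.0
time_s: 10.75
position: [404.7, 153.7, 210.0]
ee_rot: [0.0, 0.698, 0.717, 0.0]
contact_force: [3.1, -0.9, -0.8]
opening: 7.0
grip_force: 24.5
time_s: 11.25
position: [390.3, 153.7, 218.1]
ee_rot: [0.024, 0.697, 0.716, 0.023]
contact_force: [1.7, -0.8, -2.3]
opening: 6.5
grip_force: 29.3
[ 1.69 -0.42 -2.01 -0.1  -0.2   0.06] [0.22 0.45 0.39 0.02 0.02 0.03] [390.46541808 153.71608384 217.88763621] 6.778384837358231
```

Right case: about 2 N plus 0.46·1.7 N push-back, so about 2.8 N. That makes it the full one. I'll drag it with the handle end raised.

```bash
python3 -m creep '[{"rotation":[0,0,0],"offset":[0.006,0,0],"gripper":4},{"rotation":[0,0,0.001],"offset":[0.016,0.001,0],"gripper":4},{"rotation":[0,0,0.002],"offset":[0.032,0.002,0],"gripper":4},{"rotation":[0,0,0.003],"offset":[0.048,0.003,0],"gripper":4},{"rotation":[0,0,0.004],"offset":[0.064,0.004,0],"gripper":4},{"rotation":[0,0,0.005],"offset":[0.08,0.005,0],"gripper":4},{"rotation":[0,0,0.0055],"offset":[0.096,0.006,0],"gripper":4},{"rotation":[0,0,0.0055],"offset":[0.11,0.007,0],"gripper":4}]' 80
python3 -m creep '[{"rotation":[0,0,0],"offset":[0.016,0.001,0],"gripper":4},{"rotation":[0,0,0],"offset":[0.032,0.002,0],"gripper":4},{"rotation":[0,0,0],"offset":[0.048,0.003,0],"gripper":4},{"rotation":[0,0,0],"offset":[0.064,0.004,0],"gripper":4},{"rotation":[0,0,0],"offset":[0.08,0.005,0],"gripper":4},{"rotation":[0,0,0],"offset":[0.096,0.006,0],"gripper":4},{"rotation":[0,0,0],"offset":[0.11,0.007,0],"gripper":4},{"rotation":[0,0,0],"offset":[0.11,0.007,0],"gripper":4}]'
python3 - <<'E'
from h import *
a=capture("scene");t=capture("top");s=sense();print(s["position"],s["contact_force"])
A=cv2.resize(a["img"][150:320,100:260,::-1],(400,425),interpolation=3);B=cv2.resize(t["img"][215:365,170:290,::-1],(340,425),interpolation=3)
cv2.imwrite("pics/g4.png",np.hstack([A,B]))
E
```

```text
time_s: 12.45
position: [446.2, 157.2, 218.0]
ee_rot: [0.023, 0.685, 0.728, 0.024]
contact_force: [-2.8, -0.6, -4.9]
opening: 5.4
grip_force: 68.1
time_s: 13.25
position: [501.6, 160.7, 218.3]
ee_rot: [0.024, 0.685, 0.728, 0.025]
contact_force: [1.4, 0.3, -0.5]
opening: 5.3
grip_force: 68.5
[501.16726217 160.69784269 218.62266786] [ 2.19258121 -0.55035765 -0.15420967]
```

View pics/g4.png

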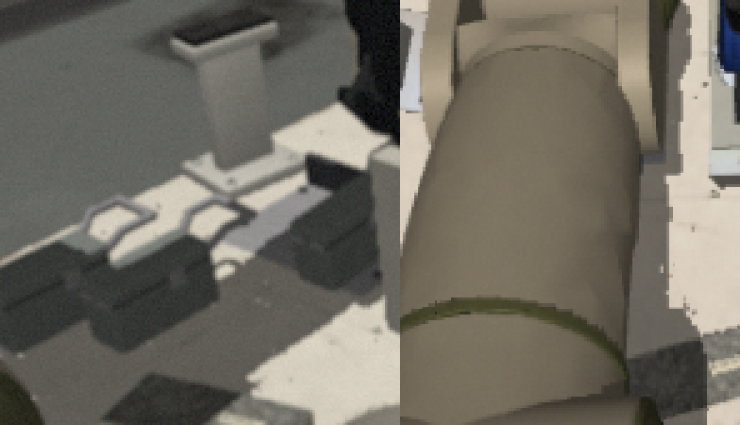

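The case is on the plate with its front raised, trailing straight, with about 25 mm to go. I'll continue slowly, rising a little as the rear meets the ramp.

```bash
python3 -m creep '[{"rotation":[0,0,0],"offset":[0.008,0.0005,0.001],"gripper":4},{"rotation":[0,0,0],"offset":[0.016,0.001,0.002],"gripper":4},{"rotation":[0,0,0],"offset":[0.024,0.0015,0.004],"gripper":4},{"rotation":[0,0,0],"offset":[0.032,0.002,0.005],"gripper":4}]'
python3 -m creep '[{"rotation":[0,0,0],"offset":[0.002,0,0.001],"gripper":4},{"rotation":[0,0,0],"offset":[0.004,0,0.001],"gripper":4}]'
python3 -m creep '[{"rotation":[0,0,0],"offset":[0.002,0,0],"gripper":4},{"rotation":[0,0,0],"offset":[0.004,0,0],"gripper":4}]'
```

```text
time_s: 13.75
position: [516.7, 161.8, 220.4]
ee_rot: [0.023, 0.685, 0.728, 0.023]
contact_force: [-2.8, -1.2, -5.0]
opening: 5.2
grip_force: 68.2
time_s: 13.95
position: [518.5, 161.8, 220.9]
ee_rot: [0.023, 0.685, 0.728, 0.023]
contact_force: [-3.5, 0.2, -5.1]
opening: 5.5
grip_force: 68.3
time_s: 14.15
position: [520.4, 161.7, 220.9]
ee_rot: [0.023, 0.685, 0.728, 0.023]
contact_force: [-3.2, -1.4, -4.9]
opening: 5.0
grip_force: 68.3
```

```bash
for i in 1; do python3 -m creep '[{"rotation":[0,0,0],"offset":[0.002,0,0],"gripper":4},{"rotation":[0,0,0],"offset":[0.003,0,0],"gripper":4}]'; done
python3 -m creep '[{"rotation":[0,0,0],"offset":[0.0015,0,0],"gripper":4},{"rotation":[0,0,0],"offset":[0.003,0,0],"gripper":4}]'
python3 -c "
from h import *
t=capture('top');a=capture('scene');s=sense();print(s['position'],s['contact_force'],s['ft_torque'])
cv2.imwrite('pics/g5.png',cv2.resize(a['img'][170:290,170:290,::-1],(600,600),interpolation=3))"
```

```text
time_s: 14.35
position: [522.0, 161.7, 221.0]
ee_rot: [0.023, 0.685, 0.728, 0.024]
contact_force: [-3.1, -0.1, -3.4]
opening: 5.4
grip_force: 68.3
time_s: 14.55
position: [523.5, 161.7, 221.0]
ee_rot: [0.023, 0.685, 0.728, 0.024]
contact_force: [-3.5, 0.7, -3.6]
opening: 5.6
grip_force: 68.3
[523.5607635  161.73533117 221.02081274] [-2.63071407  0.56288299 -3.80607363] [0.01300054 0.48492465 0.04169833]
```

View pics/g5.png

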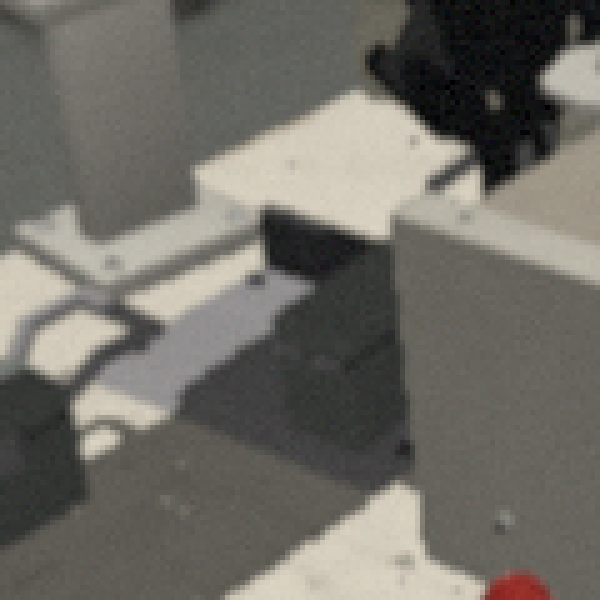

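The case's front nearly meets the stop at about (385,240), with its far end on the plate. I'll creep until the force shows contact.

```bash
python3 -m creep '[{"rotation":[0,0,0],"offset":[0.0015,0,0],"gripper":4},{"rotation":[0,0,0],"offset":[0.003,0,0],"gripper":4}]' | sed -n 2,4p
python3 -m creep '[{"rotation":[0,0,0],"offset":[0.001,0,0],"gripper":4},{"rotation":[0,0,0],"offset":[0.002,0,0],"gripper":4}]'| sed -n 2,4p
python3 -m creep '[{"rotation":[0,0,0],"offset":[0.001,0,0],"gripper":4},{"rotation":[0,0,0],"offset":[0.002,0,0],"gripper":4}]'| sed -n 2,4p
```

```text
position: [525.0, 161.7, 221.0]
ee_rot: [0.023, 0.685, 0.728, 0.024]
contact_force: [-2.4, 0.5, -3.6]
position: [526.1, 161.7, 221.0]
ee_rot: [0.024, 0.685, 0.728, 0.024]
contact_force: [-2.9, -0.5, -4.9]
position: [527.0, 161.7, 221.0]
ee_rot: [0.023, 0.685, 0.728, 0.024]
contact_force: [-2.3, -0.1, -3.9]
```

```bash
python3 -m creep '[{"rotation":[0,0,0],"offset":[0.001,0,0],"gripper":4},{"rotation":[0,0,0],"offset":[0.002,0,0],"gripper":4}]' | sed -n 2,4p
python3 -m creep '[{"rotation":[0,0,0],"offset":[0.001,0,0],"gripper":4},{"rotation":[0,0,0],"offset":[0.002,0,0],"gripper":4}]'| sed -n 2,4p
python3 -m creep '[{"rotation":[0,0,0],"offset":[0.001,0,0],"gripper":4},{"rotation":[0,0,0],"offset":[0.002,0,0],"gripper":4}]'| sed -n 2,4p
```

```text
position: [527.7, 161.7, 220.8]
ee_rot: [0.023, 0.685, 0.728, 0.023]
contact_force: [-6.4, -0.4, -3.9]
position: [528.2, 161.8, 220.5]
ee_rot: [0.022, 0.685, 0.728, 0.022]
contact_force: [-9.5, 0.1, -3.8]
position: [528.9, 161.9, 220.2]
ee_rot: [0.022, 0.685, 0.728, 0.022]
contact_force: [-10.2, -0.1, -4.3]
```

Contact at about 10 N. Now I'll let it down flat about its rear edge.

```bash
python3 -m creep '[{"rotation":[0,0.0026,0],"offset":[0.0065,0,-0.004],"gripper":4},{"rotation":[0,0.0053,0],"offset":[0.013,0,-0.008],"gripper":4},{"rotation":[0,0.008,0],"offset":[0.0195,0,-0.012],"gripper":4},{"rotation":[0,0.0106,0],"offset":[0.026,0,-0.0163],"gripper":4},{"rotation":[0,0.0106,0],"offset":[0.026,0,-0.0163],"gripper":4}]' 30
python3 -c "
from h import *
t=capture('top');a=capture('scene');s=sense();print(s['position'],s['contact_force'],s['ft_torque'],s['opening'],s['grip_force'])"
```

```text
time_s: 16.35
position: [542.5, 161.8, 212.5]
ee_rot: [-0.002, 0.685, 0.728, -0.001]
contact_force: [-10.0, -1.3, 1.2]
opening: 5.5
grip_force: 68.8
[542.36582656 161.77195904 212.58366886] [-9.53499930e+00  1.95325403e-03 -4.53170822e-01] [-0.09946631  1.41969367  0.06411313] 5.541066583470867 68.79543900489807
```

```bash
python3 -m creep '[{"rotation":[0,0,0],"offset":[-0.001,0,0],"gripper":4},{"rotation":[0,0,0],"offset":[-0.001,0,0],"gripper":10},{"rotation":[0,0,0],"offset":[-0.001,0,0],"gripper":14},{"rotation":[0,0,0],"offset":[-0.001,0,0],"gripper":28},{"rotation":[0,0,0],"offset":[-0.001,0,0],"gripper":28},{"rotation":[0,0,0],"offset":[-0.001,0,0],"gripper":28}]'
python3 -m creep '[{"rotation":[0,0,0],"offset":[0,0,0.02],"gripper":28},{"rotation":[0,0,0],"offset":[0,0,0.06],"gripper":28},{"rotation":[0,0,0],"offset":[0,0,0.14],"gripper":28},{"rotation":[0,0,0],"offset":[0,0,0.22],"gripper":28},{"rotation":[0,0,0],"offset":[0,0,0.3],"gripper":28},{"rotation":[0,0,0],"offset":[0,0,0.34],"gripper":28},{"rotation":[0,0,0],"offset":[0,0,0.34],"gripper":28}]'
```

```text
time_s: 17.05
position: [542.7, 161.7, 213.1]
ee_rot: [-0.0, 0.685, 0.728, 0.001]
contact_force: [-0.1, -0.8, -0.6]
opening: 28.0
grip_force: 0.0
time_s: 17.75
position: [542.4, 161.8, 386.8]
ee_rot: [0.002, 0.685, 0.728, 0.003]
contact_force: [0.5, -0.5, -0.4]
opening: 28.0
grip_force: 0.0
```

```bash
python3 -m creep '[{"rotation":[0,0,0],"offset":[-0.5,0.4,0.05],"gripper":28},{"rotation":[0,0,0],"offset":[-0.5,0.4,0.05],"gripper":28},{"rotation":[0,0,0],"offset":[-0.5,0.4,0.05],"gripper":28},{"rotation":[0,0,0],"offset":[-0.5,0.4,0.05],"gripper":28},{"rotation":[0,0,0],"offset":[-0.5,0.4,0.05],"gripper":28},{"rotation":[0,0,0],"offset":[-0.5,0.4,0.05],"gripper":28},{"rotation":[0,0,0],"offset":[-0.5,0.4,0.05],"gripper":28},{"rotation":[0,0,0],"offset":[-0.5,0.4,0.05],"gripper":28}]'
python3 -c "
from h import *
t=capture('top');a=capture('scene')
B=cv2.resize(t['img'][205:325,170:270,::-1],(500,600),interpolation=3)
A=cv2.resize(a['img'][170:290,170:230,::-1],(300,600),interpolation=3)
cv2.imwrite('pics/g6.png',np.hstack([A,B]))"
```

```text
time_s: 18.55
position: [290.4, 362.9, 407.6]
ee_rot: [-0.001, 0.684, 0.73, 0.001]
contact_force: [0.2, -0.8, 0.0]
opening: 28.0
grip_force: 0.0
```

View pics/g6.png

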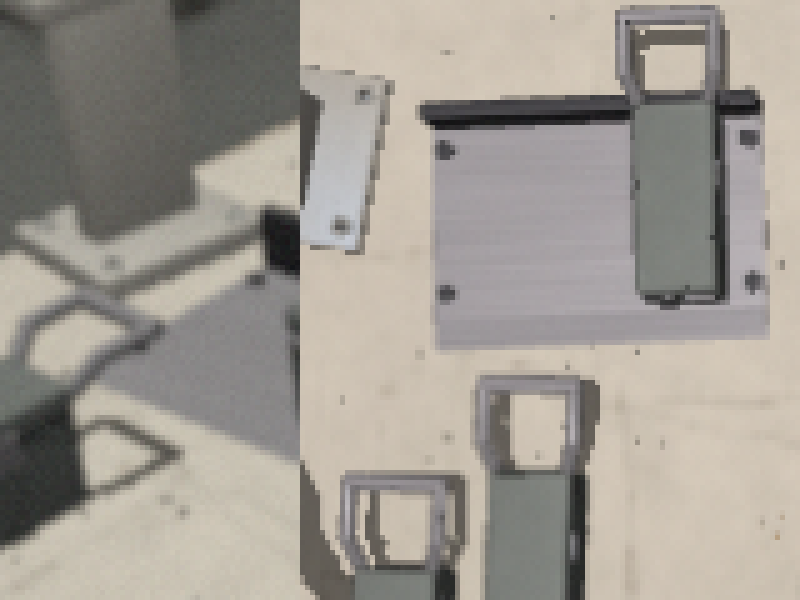

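The full case stands flat on the plate with its end at the stop (lid front about (675,97)). Its sides run parallel to the plate's edges. The two light cases are where they were.

```bash
python3 -c "
from plant import *
print(sign_off())"
```

```text
the job is handed in; nothing more can be done
None
```

The heavy case was the right-hand one: it took about 2.8 N to raise its handle end, against about 1 N for each of the other two. I dragged it onto the plate and brought it against the stop at about 10 N, then let it down flat and let go. The other two cases are back where they stood, and I handed the job in at about 19 s; no verdict came back.

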